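# Square up the air gauge and set the press pressure

### The job

On the press's sloping air console, screw the pressure gauge further in, clockwise, until its dial stands upright, without going past upright or unscrewing it. Only then set the air: pull the regulator knob out to unlock it, turn it clockwise until the gauge needle points at the set mark on the dial, and push the knob fully back in so that it locks there. Leave everything lying on and around the console where it is.

Things in the scene. Friction and masses are not known exactly. Their poses are not given: they have to be found in the camera images.
- console: grey sheet-metal desk case on the table, 320 mm wide, 250 mm deep, 147 mm high at the back, 75 mm at the front, with a 25 degree sloping panel facing up and towards the robot's side, a flat top behind it and a stop button (46 mm high) on that top at the right. Origin: centre of the underside; x from its front to its back, y left, z up
- panel_mid (a point): centre of the console's aluminium panel (156 mm up the slope, 304 mm wide), on its outer surface. x up the slope, y left as the operator at the robot sees it, z straight out of the panel (25 degrees off vertical). Gauge axis at y = +70 mm, knob axis at y = -70 mm, both at x = 0 and along z; between them only a rocker switch (x = -45 mm) and a lamp (x = +45 mm), 7 mm high
- gauge_case (a point): middle of the gauge's round steel case, on its axis, 28 mm out from the panel. Case: 50 mm diameter, 14.5 to 46 mm out, on a thin brass stem; grip it across the diameter. White dial on the outer face, 270 degree tick scale, open at the bottom, where a small dark bar lies. Frame turns with the gauge: z out of the panel, x from the dial's centre to its 12 o'clock: upright when x points up the slope
- gauge (a joint): how far the gauge is screwed round, rad: 0 = dial upright, negative = leaning anticlockwise as seen from the front (by 0.6 to 1.3 at the start); grows clockwise. A sealed thread: stiff, 0.2 N m, stays where it is left, no stop at 0, no noticeable travel along its axis
- needle (a joint): pressure needle, rad clockwise from the scale's zero tick (the zero tick lies 135 degrees anticlockwise from the dial's 12 o'clock); 0 at the start (no pressure). A slim black hand, 17 mm long, 1.6 mm wide, with a short thick tail. It moves only with the regulator knob, 0.6 rad for each rad of knob
- set_mark (a joint): angle of the set mark, rad clockwise from the scale's zero tick, 0.5 to 1.0. A dark steel triangle on the dial's rim, 7.5 mm long, 6.6 mm wide, its point towards the centre. It turns with the gauge and keeps its place on the dial. Pressure is right when the needle reads the same as the set mark
- needle_tip (a point): tip of the gauge needle, 17 mm from the dial's centre; this frame's x points outwards along the needle
- mark_tip (a point): inner point of the set mark's triangle, 14 mm from the dial's centre; this frame's x points outwards from the dial's centre through the mark
- knob_grip (a point): centre of the round black fluted regulator knob, on its axis, 27.5 mm out from the panel when pushed in; moves with the knob. 46 mm in diameter, 33 mm long; pushed in it spans 11 to 44 mm out from the panel, and below it is a black nut (46 mm over corners, up to 8 mm out). z points out of the panel
- knob_pull (a joint): how far the knob is pulled out along its axis, m: 0 = pushed in and locked, 0.008 = fully out. Friction 3 N, stays where it is left. Its dogs clear the teeth of the bonnet from about 0.006; further in than that it cannot be turned
- knob_turn (a joint): turn of the knob, rad, 0 at the start, grows clockwise as seen from the front (up to 2.2); 0.015 N m friction when out, stays where it is left. It locks in 36 positions a turn, every 10 degrees (0.1745 rad) from 0; pushed in between two positions it slips round by itself into the nearer one (unless just half-way) if it is free to turn (8 N on its top is enough)
- specs_top: bystander: folded wire spectacle frame lying on the flat top of the console behind the panel, 46 x 134 x 9 mm, origin under its centre
- specs_front: bystander: folded brass-coloured spectacle frame on the table in front of the console, 46 x 134 x 9 mm, origin under its centre
- spanner: bystander: open spanner, 160 mm long, lying on the table in front of the console
- flange_nut: bystander: steel flange nut, 36 mm across, 19 mm high, on the table in front of the console
- driver: bystander: screwdriver, 150 mm long, on the table at the right
- rivet_cup: bystander: aluminium bowl, 60 mm across, 35 mm high, on the table at the right
- lens_tray: bystander: grey tray with partitions, 130 x 190 x 35 mm, on the table at the left
- sealant: bystander: small white bottle, 40 mm across, 100 mm high, on the table at the left

How it is judged:
By the outcome, as a careful person would: the job done as asked, in the order asked, and still so for the second after the job is handed in, with the robot touching nothing.
It also fails if it takes over 56 s, if anything falls off the work surface, if the arm or the gripper's body presses on something with over 40 N, if the wrist force passes 120 N, or if a joint passes its speed limit or range.

### The arm

A 7-joint arm with a two-finger parallel gripper is mounted at the origin on the work surface. World frame = base frame: x ahead of the robot, y to its left, z up, the work surface at z = 0. Lengths are in mm, angles in rad, forces in N, time in s.
With the tool pointing down it reaches from about 425 to 925 mm from the base axis. Payload 6.8 kg.
Tool frame: the origin (TCP) lies between the finger pads; the fingertips stand 11 mm ahead of it and the grasp point (between the pads) lies 8 mm behind it; x points along the fingers, y is the direction in which the jaws open and shut, and the axes are right-handed (so a half turn about x gives the same grasp; the last joint's range is limited). The gripper opens to 85 mm and grips with 20 to 120 N. Pads are 22 mm wide; open, the fingers measure 114 mm over their backs; the gripper's body (76 mm by 85 mm) begins 54 mm behind the grasp point. The pads swing forward as they close: fully open they stand 13 mm farther back than shut.
Start: joints at [-1.231, 0.477, 0.022, 1.555, -0.011, 1.109, -0.083], TCP at [292.263, 608.465, 242.308] pointing down, gripper open.
Joint ranges: [-2.96, 2.96], [-0.34, 2.1], [-1.41, 1.46], [0.24, 2.44], [-1.37, 4.51], [0.17, 1.92], [-2.96, 2.96]. Speed limits (rad/s): [2.39, 2.39, 3.14, 3.14, 3.14, 3.14, 3.14].

### API

Orientations are given as a rotation vector (axis times angle).
In Python, from station import * gives the robot as it stands. The module is installed in compiled form; this text tells all that it offers.
- The arm moves only by the shell command python3 -m creep 'ROWS' [FORCE]. ROWS is JSON, a list of rows, each a list of 7 numbers: the shift along the tool's x, y, z in cm, then the turn, a rotation vector about the tool's x, y, z in degrees, then the opening, from -1 (shut) to 1 (fully open). A call has 1 to 12 rows; each row shifts and turns the pose as measured when the row begins, along the tool's axes as they then stand; what a row does not reach is not made up. A row lasts 1/12 s, in which the tool goes at most 41.7 mm and 7.16 degrees, less where a joint would pass 70% of its speed; a pose out of reach is approached as far as the arm can. A call with a gripper value outside its range is refused whole. The fingers move at their own pace and stop on an object; FORCE is the grip in N (left out, the last holds). Time passes only in rows, so rows that do not move let the fingers close. It gives the time, the measured TCP pose, the force and the opening at its end, in the units of the state.
- get_obs(): the state, without advancing time (a new reading comes with each control period).
- camera(name): name is "scene" or "side" or "wrist"; returns the picture (420x560x3 uint8, blue, green, red); there is no depth.
- calibration(name): a dict with "fov_y" (degrees; the focal length in pixels is half the picture's height over the tangent of half this angle, whatever the lens; pixels are square), "cx", "cy" (the principal point, pixels), "D" ([k1, k2, p1, p2, k3] as OpenCV has them; the pictures are not rectified), "T" (4x4, takes a point from camera to world coordinates). Camera axes: x right, y down, z forward; pixel columns grow to the right and rows downward; lengths in mm; the calibration is good to about 2 mm. A picture is of the moment at which its call begins: read the wrist's pose just before it. calibration takes no time and is no camera call; for the wrist camera it gives the pose at the moment of the call.
- close_job(): hands the job in, once; it reports no verdict.
Trained networks look in the newest picture that a camera, given by its name, has taken for a name from the list of things; names that differ only in an ending like _2 or _b are one class to them, and where a whole thing is asked for, a point or a joint stands for the part that bears it (a point fixed in the world has none). Each returns a list of dicts, best first, with "score" (0 to 1); they miss things now and then, are a little off and sometimes report something else, mostly with a low value. They report only what shows in the picture. A call takes as long as a camera call.
- trace(target, camera): "region" (420x560 bool, what is visible of it) and "extent" ([left, top, right, bottom] in pixels, round what is visible of it).
- spot_point(target, camera): "at" ([column, row] in pixels: a listed point, or the origin of a listed thing).
The state is a dict: "clock": time; "joint_positions": joint angles; "joint_velocities": joint speeds; "joint_torque": joint torques, N m; "position": TCP position; "tool_rot": TCP orientation; "ft_force": force on the tool from outside, world axes, zero at the start; "wrist_torque": the same for the moment, N m; "finger_gap": finger opening in mm.
Only numpy, scipy, OpenCV 4.12 (cv2) and the standard library are available. Lean on these libraries where they do the work, as an engineer would, in place of code of your own. Each camera call takes 0.05 s, during which the arm holds its last target. There are 200 camera calls.

## Working session

There is one attempt and no reset: what is moved stays moved. The work goes in short steps, Python scripts to look and compute and a shell command to move; the robot and the scene stay as the last step left them, time stands still between calls to the robot, and variables do not carry over. Pictures are saved under pics/ and viewed, on a budget of 10 in all, crops included, one or two more only if the job needs it, and the job is handed in when it is done.

```bash
mkdir -p pics
cat > h.py <<'E'
from station import *
import numpy as np, cv2
from scipy.spatial.transform import Rotation as R
def K(c):
    f=210/np.tan(np.radians(c["fov_y"])/2); return np.array([[f,0,c["cx"]],[0,f,c["cy"]],[0,0,1.]])
def ray(name,px,c=None):
    c=c or calibration(name); T=np.array(c["T"]); 
    u=cv2.undistortPoints(np.array([[px]],float),K(c),np.array(c["D"],float))[0,0]
    return T[:3,3],(T[:3,:3]@np.array([u[0],u[1],1]))/np.linalg.norm([u[0],u[1],1])
def tri(rays):
    A=sum(np.eye(3)-np.outer(d,d) for o,d in rays); b=sum((np.eye(3)-np.outer(d,d))@o for o,d in rays)
    p=np.linalg.solve(A,b); return p,[np.linalg.norm((np.eye(3)-np.outer(d,d))@(p-o)) for o,d in rays]
def proj(name,P,c=None):
    c=c or calibration(name); T=np.linalg.inv(np.array(c["T"]))
    P=np.atleast_2d(np.array(P,float)); r=cv2.Rodrigues(T[:3,:3])[0]
    return cv2.projectPoints(P,r,T[:3,3],K(c),np.array(c["D"],float))[0][:,0]
E
python3 - <<'E'
from h import *
o=get_obs(); print({k:np.round(o[k],3) for k in o})
ims=[]
pts={}
for n in("scene","side"):
    im=camera(n); ims.append(im); cv2.imwrite(f"pics/{n}0.png",im)
    print(n,np.round(np.array(calibration(n)["T"]),2).tolist(),calibration(n)["fov_y"])
    for t in("panel_mid","gauge_case","knob_grip","needle_tip","mark_tip","console","specs_top","specs_front"):
        r=spot_point(t,n); print(t,[(np.round(a["at"],1).tolist(),round(a["score"],2)) for a in r[:2]])
        if r: pts.setdefault(t,[]).append(ray(n,r[0]["at"]))
for t,r in pts.items():
    if len(r)==2: p,e=tri(r); print(t,p.round(1),np.round(e,1))
E
```

```text
{'clock': np.float64(0.0), 'joint_positions': array([-1.231,  0.478,  0.022,  1.556, -0.012,  1.109, -0.083]), 'joint_velocities': array([-0.001,  0.001, -0.001,  0.002, -0.001, -0.001,  0.002]), 'joint_torque': array([-0.0000e+00, -5.9646e+01,  1.6080e+00, -2.8118e+01,  1.3000e-02,
        1.0000e-02, -0.0000e+00]), 'position': array([291.984, 607.946, 241.321]), 'tool_rot': array([ 0.35 ,  1.542, -0.353]), 'ft_force': array([ 0.393, -0.1  , -0.324]), 'wrist_torque': array([ 0.017, -0.   ,  0.014]), 'finger_gap': np.float64(85.015)}
scene [[-0.5, 0.47, -0.73, 1327.71], [0.87, 0.25, -0.43, 508.91], [-0.02, -0.85, -0.53, 704.93], [0.0, 0.0, 0.0, 1.0]] 56.55077606859263
panel_mid [([225.6, 210.5], 0.57)]
gauge_case [([244.6, 208.1], 0.71)]
knob_grip [([209.6, 193.8], 0.55)]
needle_tip []
mark_tip [([213.3, 194.9], 0.54)]
console []
specs_top [([194.5, 227.3], 0.61)]
specs_front []
side [[0.97, -0.11, 0.2, 227.56], [-0.23, -0.53, 0.82, -1088.19], [0.01, -0.84, -0.54, 858.97], [0.0, 0.0, 0.0, 1.0]] 49.60410930772496
panel_mid [([320.1, 227.3], 0.9)]
gauge_case [([313.2, 206.4], 0.63)]
knob_grip [([318.5, 230.6], 0.68), ([270.2, 264.9], 0.6)]
needle_tip []
mark_tip []
console [([334.5, 258.5], 0.67)]
specs_top [([362.2, 205.6], 0.51)]
specs_front [([270.1, 245.8], 0.53)]
panel_mid [597.7 -88.8 112.7] [4. 4.]
gauge_case [597.2 -21.6 140.8] [3.1 3.1]
knob_grip [ 576.9 -150.7  143.7] [2.5 2.5]
specs_top [736.7 -70.3 151.2] [4. 4.]
```

View pics/scene0.png

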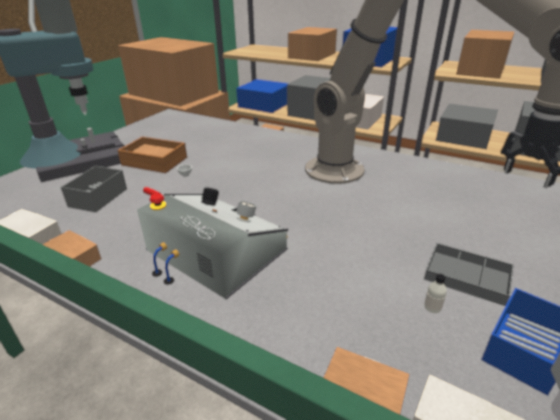

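View pics/side0.png

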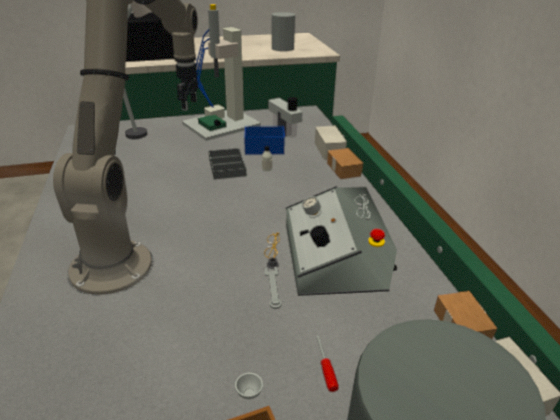

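```bash
cat >> h.py <<'E'
def pose(): o=get_obs(); return np.array(o["position"]),R.from_rotvec(o["tool_rot"])
def panelR(yaw):
    return R.from_euler("z",yaw)*R.from_euler("y",-25,degrees=True)   # x up slope,y left,z out
def delta(P,Rt,note=""):
    p,r=pose(); d=r.inv().apply(np.array(P)-p)/10; w=(r.inv()*Rt).as_rotvec(degrees=True)
    print(note,"dcm",d.round(2),"rot",w.round(1),"|d|%.1f |w|%.1f rows>=%.1f"%(np.linalg.norm(d),np.linalg.norm(w),max(np.linalg.norm(d)/4.17,np.linalg.norm(w)/7.16)))
def toolR(yaw,phi):  # tool x = -panel z ; tool y at angle phi (deg) from panel y, about panel z
    q=panelR(yaw)*R.from_euler("z",phi,degrees=True); m=q.as_matrix()
    return R.from_matrix(np.column_stack([-m[:,2],m[:,1],m[:,0]]))
E
python3 - <<'E'
from h import *
from scipy.optimize import least_squares
obs={"scene":{(0,70,28):(244.6,208.1),(0,-70,27.5):(209.6,194.5)},"side":{(0,70,28):(312.5,206),(0,-70,27.5):(319,235),(0,0,0):(320.1,227.3)}}
def f(v):
    r=[]
    for n,d in obs.items():
        for l,px in d.items():
            P=np.array([v[0],v[1],111])+panelR(v[2]).apply(l); r+=list(proj(n,P)[0]-px)
    return r
s=least_squares(f,[590,-85,-.15],x_scale=[100,100,1],loss="soft_l1"); print(s.x,np.round(s.fun,1))
c=np.array([s.x[0],s.x[1],111]);q=panelR(s.x[2])
p,r=pose(); T=np.array(calibration("wrist")["T"]); print("cam in tool",(r.inv().apply(T[:3,3]-p)).round(1),(r.inv().as_matrix()@T[:3,:3]).round(2).tolist(),calibration("wrist")["fov_y"])
for ph in(0,180): 
  delta(c+q.apply([0,30,220]),toolR(s.x[2],ph),ph)
print(r.as_matrix().round(2))
E
```

```text
[ 5.97940362e+02 -9.00648668e+01 -1.69211771e-01] [-0.2  2.4 -0.2  0.3 -0.2  0.6  0.1 -0.1 -1.  -0. ]
cam in tool [-131.2   -1.5  -70.5] [[0.0, -0.28, 0.96], [1.0, 0.0, -0.0], [-0.0, 0.96, 0.28]] 68.72405212913773
0 dcm [ -6.81 -49.4   48.04] rot [-15.7 -24.8   3.5] |d|69.2 |w|29.6 rows>=16.6
180 dcm [ -6.81 -49.4   48.04] rot [160.4   5.   35.6] |d|69.2 |w|164.4 rows>=23.0
[[ 0.    0.43  0.9 ]
 [ 0.    0.9  -0.43]
 [-1.    0.   -0.  ]]
```

```bash
python3 -m creep '[[-0.4,-2.8,2.7,0,0,0,1],[-0.4,-2.8,2.7,0,0,0,1],[-0.4,-2.8,2.7,0,0,0,1],[-0.4,-2.8,2.7,0,0,0,1],[-0.4,-2.8,2.7,0,0,0,1],[-0.4,-2.8,2.7,0,0,0,1],[-0.4,-2.8,2.7,0,0,0,1],[-0.4,-2.8,2.7,0,0,0,1],[-0.4,-2.8,2.7,0,0,0,1],[-0.4,-2.8,2.7,0,0,0,1],[-0.4,-2.8,2.7,0,0,0,1],[-0.4,-2.8,2.7,0,0,0,1]]' 60
python3 -m creep '[[-0.4,-2.8,2.7,0,0,0,1],[-0.4,-2.8,2.7,0,0,0,1],[-0.4,-2.8,2.7,0,0,0,1],[-0.4,-2.8,2.7,0,0,0,1],[-0.4,-2.8,2.7,0,0,0,1],[0,0,0,-3.1,-5,0.7,1],[0,0,0,-3.1,-5,0.7,1],[0,0,0,-3.1,-5,0.7,1],[0,0,0,-3.1,-5,0.7,1],[0,0,0,-3.1,-5,0.7,1],[0,0,0,0,0,0,1]]'
cat > c.py <<'E'
import sys
from h import *
YAW=-.1692; C=np.array([597.9,-90.1,111.])
def go(l,ph,note=""): delta(C+panelR(YAW).apply(l),toolR(YAW,ph),note)
def where():
    p,r=pose(); m=panelR(YAW).inv()*r; print("clk %.2f"%get_obs()["clock"],"local",panelR(YAW).inv().apply(p-C).round(1),"xaxis",m.apply([1,0,0]).round(3),"phi %.1f"%np.degrees(np.arctan2(-m.apply([0,1,0])[0],m.apply([0,1,0])[1])),"gap %.1f"%get_obs()["finger_gap"],"F",np.round(get_obs()["ft_force"],1))
E
python3 -c "
from c import *
where(); go([-10,30,150],0); print(get_obs()['joint_positions'].round(2))"
```

```text
clock: 1.9
position: [440.6, 156.4, 289.3]
tool_rot: [0.343, 1.547, -0.332]
ft_force: [1.7, 0.5, 0.7]
finger_gap: 85.4
clock: 2.82
position: [510.0, -51.7, 312.2]
tool_rot: [0.095, 1.103, -0.144]
ft_force: [0.2, -0.9, -1.4]
finger_gap: 85.1
clk 2.82 local [  0.6  23.  221.7] xaxis [ 0.028  0.007 -1.   ] phi 0.2 gap 85.1 F [ 0.2 -0.9 -1.4]
 dcm [ 7.14  0.65 -1.26] rot [ 0.2  1.6 -0.4] |d|7.3 |w|1.7 rows>=1.7
[-0.48 -0.12  0.37  2.19  0.27  0.63  1.11]
```

```bash
python3 -m creep '[[2.4,0.2,-0.4,0,0.6,-0.2,1],[2.4,0.2,-0.4,0.2,0.6,-0.2,1],[2.4,0.2,-0.4,0,0.5,0,1],[0,0,0,0,0,0,1]]'
python3 - <<'E'
from c import *
where()
c=calibration("wrist"); im=camera("wrist"); cv2.imwrite("pics/w0raw.png",im)
v=cv2.resize(im,(800,600))
pts={}
for t,l in (("gauge_case",(0,70,28)),("knob_grip",(0,-70,27.5)),("panel_mid",(0,0,0)),("needle_tip",None),("mark_tip",None)):
    r=spot_point(t,"wrist"); print(t,[(np.round(a["at"],1).tolist(),round(a["score"],2)) for a in r[:2]], l and proj("wrist",C+panelR(YAW).apply(l),c).round(1))
cv2.imwrite("pics/w0.png",v)
E
```

```text
clock: 3.15
position: [534.0, -48.6, 244.3]
tool_rot: [0.106, 1.133, -0.153]
ft_force: [-1.3, 0.2, -0.3]
finger_gap: 85.2
clk 3.15 local [ -7.1  30.1 150.4] xaxis [-0.002  0.003 -1.   ] phi -0.5 gap 85.2 F [-1.3  0.2 -0.3]
gauge_case [([325.1, 207.9], 0.89)] [[323.6 208.2]]
knob_grip [([160.3, 210.8], 0.67)] [[162.7 209.3]]
panel_mid [([247.4, 202.6], 0.56), ([336.0, 197.1], 0.53)] [[245.7 200.2]]
needle_tip [([324.3, 193.5], 0.54)] None
mark_tip [([335.1, 199.1], 0.45)] None
```

View pics/w0.png

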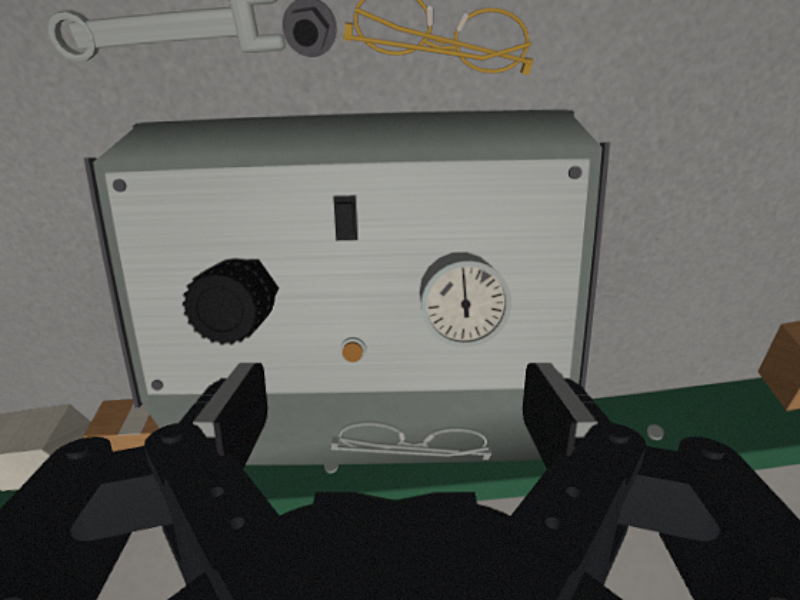

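```bash
cat >> c.py <<'E'
def rect(im,c,ctr=(0,70),h=45.5,S=26,N=520):
    # front view: up = up slope, right = operator's right (-y)
    k=np.array([[-S,S],[S,S],[S,-S],[-S,-S]],float) # (right,up)
    P=[C+panelR(YAW).apply([ctr[0]+u,ctr[1]-r,h]) for r,u in k]
    M=cv2.getPerspectiveTransform(np.float32(proj("wrist",P,c)),np.float32([[0,0],[N,0],[N,N],[0,N]]))
    return cv2.warpPerspective(im,M,(N,N),flags=cv2.INTER_CUBIC)
E
python3 - <<'E'
from c import *
c=calibration("wrist"); im=cv2.imread("pics/w0raw.png")
cv2.imwrite("pics/r0.png",rect(im,c))
E
```

```text
(no output)
```

View pics/r0.png

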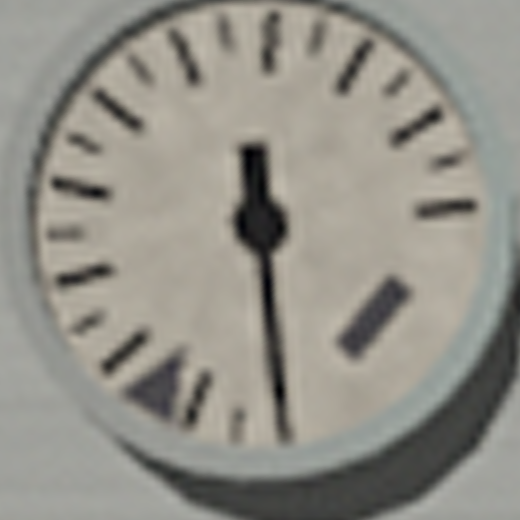

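Run:
```python
from c import *
from scipy.optimize import least_squares
s=560/800
obs=[((0,70,45),(466,304)),((-78,-152,0),(106,172)),((-78,152,0),(590,160)),((78,152,0),(574,392)),((78,-152,0),(149,394)),((0,-70,44),(220,309))]
L=[a for a,b in obs]; px=np.array([b for a,b in obs])*s
c=calibration("wrist")
print((proj("wrist",C+panelR(YAW).apply(L),c)-px).round(1).tolist())
for full in(0,1):
    def f(v):
        q=panelR(v[3]) if not full else panelR(v[3])*R.from_rotvec([v[4],v[5],0])
        return np.r_[(proj("wrist",v[:3]+q.apply(L),c)-px).ravel(),0 if full else v[4:]]
    r=least_squares(f,[*C,YAW,0,0],x_scale=[100,100,100,1,1,1]); print(r.x.round(3),r.fun.round(1))
    for n in("scene","side"): print(n,proj(n,r.x[:3]+panelR(r.x[3]).apply([(0,70,28),(0,-70,27.5),(0,0,0)])).round(1).tolist())
```

```text
[[-0.5, -4.6], [2.1, -6.5], [-2.0, -2.1], [-7.9, -8.7], [-0.2, -7.9], [2.3, -6.9]]
[ 5.9832e+02 -8.9274e+01  1.1913e+02 -1.5300e-01  0.0000e+00  0.0000e+00] [ 1.7  1.5 -1.2  0.4  1.5 -0.4 -3.2 -3.6 -0.3  0.1  0.7  1.2  0.   0. ]
scene [[244.6, 207.9], [208.9, 192.6], [223.9, 209.4]]
side [[312.1, 204.2], [319.7, 232.3], [319.3, 224.8]]
[ 5.98029e+02 -8.98000e+01  1.19779e+02 -1.51000e-01  1.70000e-02
 -3.10000e-02] [ 0.3  0.6  1.3  0.8  1.3 -0.6 -1.4 -1.  -0.8  0.6 -0.9 -0.4  0. ]
scene [[244.5, 207.6], [208.7, 192.4], [223.8, 209.1]]
side [[312.0, 204.1], [319.8, 232.2], [319.3, 224.7]]
```

```bash
sed -i 's/^YAW=.*/YAW=-.157; C=np.array([598.2,-89.6,115.5])/' c.py; python3 -c "
from c import *
where(); go([0,70,100],25)"
```

```text
clk 3.45 local [ -5.9  30.4 150. ] xaxis [ 0.007  0.001 -1.   ] phi -1.2 gap 85.1 F [-0.7  1.   0.2]
 dcm [5.01 3.96 0.48] rot [-26.2   0.4   0. ] |d|6.4 |w|26.2 rows>=3.7
```

```bash
python3 -m creep '[[2.5,2,0.2,0,0.2,0,1],[2.5,2,0.3,0,0.2,0,1],[0,0,0,-6.6,0,0,1],[0,0,0,-6.6,0,0,1],[0,0,0,-6.5,0,0,1],[0,0,0,-6.5,0,0,1],[0,0,0,0,0,0,1]]'
python3 - <<'E'
from c import *
where(); print(get_obs()["joint_positions"].round(2))
c=calibration("wrist"); im=camera("wrist"); cv2.imwrite("pics/w1raw.png",im); np.save("w1.npy",np.array(c["T"]))
for t,l in (("gauge_case",(0,70,28)),("knob_grip",(0,-70,27.5)),("panel_mid",(0,0,0)),("needle_tip",None),("mark_tip",None)):
    r=spot_point(t,"wrist"); print(t,[(np.round(a["at"],1).tolist(),round(a["score"],2)) for a in r[:2]], l and proj("wrist",C+panelR(YAW).apply(l),c).round(1))
v=np.hstack([im,np.vstack([cv2.resize(rect(im,c),(240,240)),np.zeros((180,240,3),np.uint8)])])
for l in((0,70,45),(0,-70,44)): cv2.circle(v,tuple(int(x) for x in proj("wrist",C+panelR(YAW).apply(l),c)[0].round()),2,(0,0,255),-1)
cv2.imwrite("pics/w1.png",v)
E
```

```text
clock: 4.03
position: [572.5, -10.6, 213.3]
tool_rot: [-0.311, 1.127, 0.123]
ft_force: [0.7, -0.1, 1.0]
finger_gap: 85.2
clk 4.03 local [  7.1  74.  104.6] xaxis [ 0.011  0.008 -1.   ] phi 26.0 gap 85.2 F [ 0.7 -0.1  1. ]
[-0.42  0.16  0.28  2.18  0.21  0.39  1.55]
gauge_case [([274.6, 202.8], 0.61), ([289.0, 180.8], 0.53)] [[277.  206.5]]
knob_grip [([85.8, 113.7], 0.57)] [[ 88.1 118.2]]
panel_mid [([194.6, 153.3], 0.78), ([358.0, 0.0], 0.39)] [[194.9 157.3]]
needle_tip [([286.1, 183.5], 0.54)] None
mark_tip [([297.1, 194.9], 0.4)] None
```

View pics/w1.png

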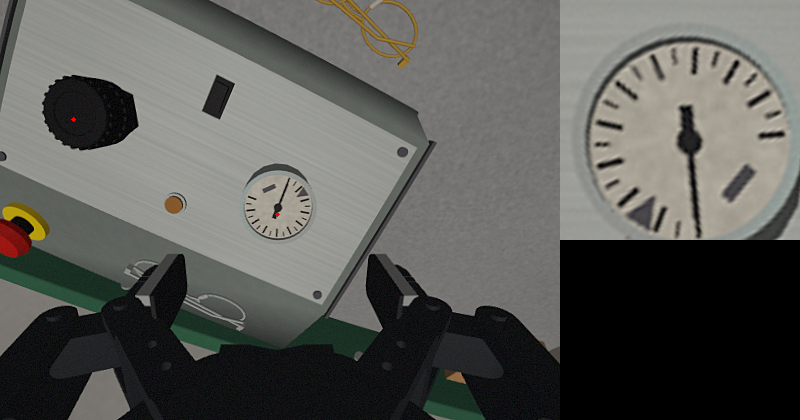

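Run:
```python
from c import *
from scipy.optimize import least_squares
c2=calibration("wrist"); c2["T"]=np.load("w1.npy")
# view1 calibration: reconstruct from pose at view 1
o=get_obs(); p,r=pose(); T2=np.array(calibration("wrist")["T"]); 
Tt=np.eye(4); Tt[:3,:3]=r.as_matrix(); Tt[:3,3]=p; X=np.linalg.inv(Tt)@T2
Tt[:3,:3]=R.from_rotvec([.106,1.133,-.153]).as_matrix(); Tt[:3,3]=[534,-48.6,244.3]; c1=dict(c2); c1["T"]=Tt@X
s=.7
L1=[(0,70,45),(0,-70,44),(-78,-152,0),(-78,152,0),(78,152,0),(0,70,28),(0,-70,27.5),(0,0,0)]; p1=[(326.2,212.8),(154,216),(106*s,172*s),(590*s,160*s),(574*s,392*s),(325.1,207.9),(160.3,210.8),(247.4,202.6)]
L2=[(0,70,45),(0,-70,44),(-78,152,0),(0,70,28),(0,-70,27.5),(0,0,0)]; p2=[(278,208),(74,114),(416,148),(274.6,202.8),(85.8,113.7),(194.6,153.3)]
Ls=[(0,70,28),(0,-70,27.5)]; ps=[(312.5,206),(319,235)]; pc=[(244.6,208.1),(209.6,194.5)]
for w in (0,1):
    def f(v):
        q=panelR(v[3]); g=lambda n,L,p,c,k:k*(proj(n,v[:3]+q.apply(L),c)-p).ravel()
        return np.r_[g("wrist",L1,p1,c1,1),g("wrist",L2,p2,c2,1),g("side",Ls,ps,None,w),g("scene",Ls,pc,None,w)]
    a=least_squares(f,[*C,YAW],x_scale=[100,100,100,1],loss="soft_l1"); print(a.x.round(3),a.fun.round(1).tolist())
```

```text
[ 5.95769e+02 -9.02220e+01  1.13279e+02 -1.54000e-01] [0.1, 1.5, -0.4, 1.2, -1.0, 0.7, 0.0, 0.3, -4.1, -2.8, -1.8, 0.2, 0.6, 0.2, -2.7, -1.7, -0.2, 1.0, -0.4, 0.0, 1.3, 0.5, 3.1, -1.2, 3.1, -0.1, 0.9, -0.3, -0.0, 0.0, -0.0, -0.0, 0.0, 0.0, -0.0, -0.0]
[ 5.95846e+02 -9.02690e+01  1.13194e+02 -1.54000e-01] [0.0, 1.5, -0.4, 1.1, -0.9, 0.7, -0.1, 0.4, -4.2, -2.8, -1.9, 0.2, 0.6, 0.2, -2.7, -1.7, -0.2, 1.0, -0.3, 0.1, 1.2, 0.5, 3.0, -1.3, 3.1, -0.1, 0.9, -0.3, -1.2, 0.1, -0.2, -0.6, 0.3, 1.2, -0.2, -0.6]
```

```bash
sed -i 's/^YAW=.*/YAW=-.154; C=np.array([595.8,-90.2,113.2])/' c.py; python3 -c "
from c import *
where(); go([0,70,20],25)"
```

```text
clk 4.33 local [  9.8  74.8 105.1] xaxis [ 0.01   0.006 -1.   ] phi 25.5 gap 85.0 F [-0.5 -0.7 -0.3]
 dcm [ 8.49 -0.03 -1.19] rot [ 0.5  0.7 -0.1] |d|8.6 |w|0.8 rows>=2.1
```

```bash
python3 -m creep '[[0.5,0,-1.1,0.4,0.7,0,1],[2.6,0,0,0,0,0,1],[2.6,0,0,0,0,0,1],[2.5,0,0,0,0,0,1],[0,0,0,0,0,0,1]]'; python3 -c "
from c import *
where(); go([0,70,20],25)"
```

```text
clock: 4.75
position: [596.6, -19.6, 131.7]
tool_rot: [-0.294, 1.139, 0.11]
ft_force: [-1.3, 0.5, -0.1]
finger_gap: 85.4
clk 4.75 local [-1.2 69.9 21. ] xaxis [ 0.     0.002 -1.   ] phi 24.7 gap 85.4 F [-1.3  0.5 -0.1]
 dcm [ 0.1  -0.04  0.12] rot [-0.3  0.1 -0.1] |d|0.2 |w|0.4 rows>=0.1
```

```bash
python3 -m creep '[[0,0,0,0,0,0,-1],[0,0,0,0,0,0,-1],[0,0,0,0,0,0,-1],[0,0,0,0,0,0,-1],[0,0,0,0,0,0,-1],[0,0,0,0,0,0,-1]]' 60
python3 - <<'E'
from c import *
where(); c=calibration("wrist"); im=camera("wrist"); cv2.imwrite("pics/w2raw.png",im)
v=np.hstack([im,np.vstack([cv2.resize(rect(im,c),(240,240)),np.zeros((180,240,3),np.uint8)])])
cv2.imwrite("pics/w2.png",v)
E
```

```text
clock: 5.25
position: [593.7, -19.5, 131.5]
tool_rot: [-0.293, 1.143, 0.109]
ft_force: [13.1, -2.7, -21.4]
finger_gap: 48.4
clk 5.25 local [-3.9 69.5 22. ] xaxis [-0.003  0.001 -1.   ] phi 24.6 gap 48.4 F [ 13.1  -2.7 -21.4]
```

View pics/w2.png

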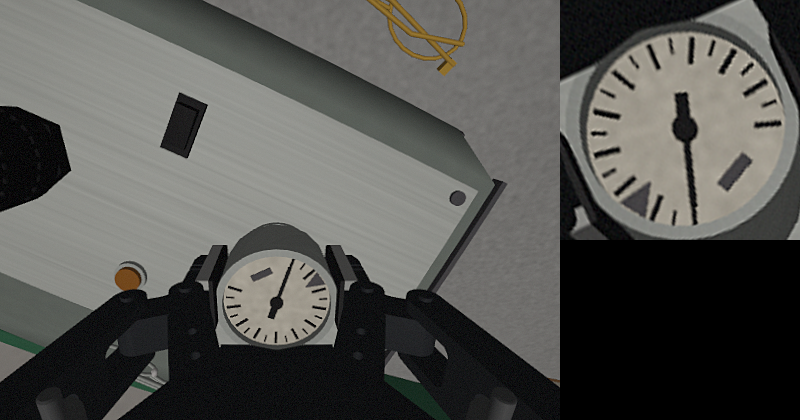

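```bash
cat >> c.py <<'E'
from scipy.optimize import differential_evolution, minimize
from scipy.ndimage import map_coordinates
def dial(im,c):
    """lean deg (clockwise +), centre offset (right,up) mm, mark deg, bar lean"""
    g=cv2.GaussianBlur(cv2.cvtColor(rect(im,c,S=30,N=600),cv2.COLOR_BGR2GRAY).astype(float),(0,0),3)
    def samp(a,r,v):  # a clock deg, r mm
        a=np.radians(a); return map_coordinates(g,[300-10*v[1]-10*v[3]*r*np.cos(a),300+10*v[0]+10*v[3]*r*np.sin(a)],order=1,mode="nearest")
    k=np.arange(21)*13.5-135; maj=np.arange(21)%2==0; rr=np.array([17.3,18.2,19.,19.8])
    def cost(v):
        A=k[:,None]+v[2]+0*rr; B=(k[:-1]+6.75)[:,None]+v[2]+0*rr
        t=samp(A,rr[None]+0*A,v); t2=samp(A[maj],15.8+0*A[maj],v).mean(); b=samp(B,rr[None]+0*B,v)
        gap=samp(np.linspace(146,214,12)+v[2],19+np.zeros(12),v)
        return t.mean()+.3*t2-b.mean()-.4*gap.mean()
    r=differential_evolution(cost,[(-5,5),(-6,6),(-90,30),(.88,1.12)],seed=0,popsize=25,maxiter=150,tol=1e-8)
    v=r.x
    a=np.arange(20,70,.25)
    f=sum(np.clip(150-samp(v[2]-135+a,np.full(a.size,q),v),0,None) for q in (15.5,16.5)) 
    w=np.clip(f-np.percentile(f,50),0,None); pk=a[w.argmax()]; m=np.abs(a-pk)<7; mark=(a*w*m).sum()/(w*m).sum()
    n=np.arange(-40,100,.25); h=sum(samp(v[2]-135+n,np.full(n.size,q),v) for q in(7,8,9,10,11)); i=h.argmin(); m=np.abs(n-n[i])<6; q=np.clip(np.median(h)-h,0,None)*m; needle=(n*q).sum()/q.sum()
    b=np.arange(135,225,.25); h=samp(v[2]+b,np.full(b.size,14.8),v); q=np.clip(np.median(h[:40])-20-h,0,None); bar=(b*q).sum()/max(q.sum(),1e-9)-180
    print("lean %.2f off %.2f %.2f scale %.3f cost %.1f | mark %.2f deg needle %.2f | bar-lean resid %.2f"%(v[2],v[0],v[1],v[3],r.fun,mark,needle,bar)); return v
E
python3 - <<'E'
from c import *
dial(cv2.imread("pics/w2raw.png"),calibration("wrist"))
c2=calibration("wrist"); c2["T"]=np.load("w1.npy"); dial(cv2.imread("pics/w1raw.png"),c2)
E
```

```text
lean -50.50 off 1.32 -2.47 scale 1.008 cost -157.1 | mark 54.04 deg needle 0.19 | bar-lean resid 2.58
lean -50.36 off 0.92 -1.39 scale 1.014 cost -145.6 | mark 53.98 deg needle 0.54 | bar-lean resid 2.67
```

```bash
cat >> c.py <<'E'
def mark(im,c,v):
    g=cv2.cvtColor(rect(im,c,S=30,N=600),cv2.COLOR_BGR2GRAY); b=(g<130).astype(np.uint8)
    b=cv2.morphologyEx(b,cv2.MORPH_OPEN,cv2.getStructuringElement(cv2.MORPH_ELLIPSE,(21,21)))
    n,l,s,ct=cv2.connectedComponentsWithStats(b)
    for i in range(1,n):
        x=(ct[i,0]-300)/10-v[0]; y=(300-ct[i,1])/10-v[1]; rad=np.hypot(x,y)
        if rad<22 and s[i,4]>100: print("  blob r %.1f dialdeg %.2f area %.1f mm2"%(rad/v[3],(np.degrees(np.arctan2(x,y))-v[2]+135+180)%360-180,s[i,4]/100))
E
python3 -m creep '[[0,0,0,0,0,0,-1],[0,0,0,3,0,0,-1],[0,0,0,5,0,0,-1],[0,0,0,5,0,0,-1],[0,0,0,5,0,0,-1],[0,0,0,5,0,0,-1],[0,0,0,5,0,0,-1],[0,0,0,5,0,0,-1],[0,0,0,5,0,0,-1],[0,0,0,0,0,0,-1]]'
python3 - <<'E'
from c import *
where(); c=calibration("wrist"); im=camera("wrist"); cv2.imwrite("pics/w3raw.png",im); v=dial(im,c); mark(im,c,v)
c2=calibration("wrist"); c2["T"]=np.load("w1.npy"); im=cv2.imread("pics/w1raw.png"); mark(im,c2,[.92,-1.39,-50.36,1.014])
E
```

```text
clock: 6.13
position: [594.0, -16.9, 131.4]
tool_rot: [0.319, 1.111, -0.281]
ft_force: [10.9, -2.9, -18.1]
finger_gap: 48.1
clk 6.13 local [-4.1 72.2 22. ] xaxis [-0.     0.003 -1.   ] phi -14.9 gap 48.1 F [ 10.9  -2.9 -18.1]
lean -11.00 off -0.06 -2.54 scale 1.009 cost -160.2 | mark 53.99 deg needle 0.29 | bar-lean resid 3.07
  blob r 6.5 dialdeg 154.08 area 1627.5 mm2
  blob r 2.4 dialdeg 173.74 area 44.4 mm2
  blob r 18.0 dialdeg 40.04 area 26.1 mm2
  blob r 13.5 dialdeg -45.13 area 26.6 mm2
  blob r 2.0 dialdeg 177.77 area 44.1 mm2
  blob r 13.6 dialdeg -45.07 area 26.5 mm2
  blob r 18.3 dialdeg 39.14 area 24.1 mm2
```

```bash
python3 -m creep '[[0,0,0,4,0,0,-1],[0,0,0,4,0,0,-1],[0,0,0,0,0,0,-1]]'
python3 - <<'E'
from c import *
where(); c=calibration("wrist"); im=camera("wrist"); v=dial(im,c); mark(im,c,v)
E
```

```text
clock: 6.43
position: [594.2, -16.4, 131.4]
tool_rot: [0.445, 1.092, -0.36]
ft_force: [10.8, -1.9, -17.4]
finger_gap: 48.6
clk 6.43 local [-4.  72.7 22. ] xaxis [ 0.001  0.003 -1.   ] phi -23.0 gap 48.6 F [ 10.8  -1.9 -17.4]
lean -2.87 off -0.32 -2.43 scale 1.009 cost -160.0 | mark 53.95 deg needle 0.31 | bar-lean resid 3.02
  blob r 6.4 dialdeg 152.61 area 1633.0 mm2
  blob r 2.4 dialdeg 173.69 area 44.6 mm2
  blob r 18.0 dialdeg 40.29 area 25.7 mm2
  blob r 13.5 dialdeg -44.95 area 26.9 mm2
```

```bash
python3 -m creep '[[0,0,0,2.2,0,0,-1],[0,0,0,0,0,0,-1]]'
python3 - <<'E'
from c import *
where(); c=calibration("wrist"); im=camera("wrist"); v=dial(im,c)
E
python3 -m creep '[[0,0,0,0,0,0,1],[0,0,0,0,0,0,1],[0,0,0,0,0,0,1],[0,0,0,0,0,0,1],[0,0,0,0,0,0,1],[0,0,0,0,0,0,1]]'
python3 - <<'E'
from c import *
where(); c=calibration("wrist"); im=camera("wrist"); v=dial(im,c)
E
```

```text
clock: 6.65
position: [594.3, -16.3, 131.5]
tool_rot: [0.479, 1.086, -0.381]
ft_force: [9.8, -1.9, -17.7]
finger_gap: 48.8
clk 6.65 local [-3.9 72.8 22. ] xaxis [ 0.001  0.003 -1.   ] phi -25.1 gap 48.8 F [  9.8  -1.9 -17.7]
lean -0.72 off -0.39 -2.40 scale 1.008 cost -160.0 | mark 54.00 deg needle 0.26 | bar-lean resid 3.16
clock: 7.2
position: [595.1, -15.7, 135.7]
tool_rot: [0.482, 1.081, -0.377]
ft_force: [1.1, -0.4, -0.2]
finger_gap: 85.2
clk 7.20 local [-1.5 73.6 25.5] xaxis [ 0.007  0.007 -1.   ] phi -25.2 gap 85.2 F [ 1.1 -0.4 -0.2]
lean -0.78 off -0.37 -2.32 scale 1.010 cost -151.4 | mark 54.02 deg needle 1.23 | bar-lean resid 1.21
```

```bash
python3 -m creep '[[-3,0,0,0,0,0,1],[-3,0,0,0,0,0,1],[-3,0,0,0,0,0,1],[-1,-1.8,0,-6.5,0,0,1],[-1,-1.8,0,-6.5,0,0,1],[0,-1,0,-6,0,0,1],[0,-1,0,-6,0,0,1],[0,0,0,0,0,0,1]]'
python3 - <<'E'
from c import *
where(); c=calibration("wrist"); im=camera("wrist"); cv2.imwrite("pics/w4raw.png",im); np.save("w4.npy",np.array(c["T"])); v=dial(im,c); mark(im,c,v)
for t in("gauge_case","knob_grip","needle_tip","mark_tip"):
    r=spot_point(t,"wrist"); print(t,[(np.round(a["at"],1).tolist(),round(a["score"],2)) for a in r[:2]])
cv2.imwrite("pics/w4.png",cv2.resize(im,(800,600),interpolation=cv2.INTER_CUBIC))
E
```

```text
clock: 7.92
position: [523.4, -56.4, 230.8]
tool_rot: [0.075, 1.127, -0.115]
ft_force: [-0.2, 0.7, 0.1]
finger_gap: 85.7
clk 7.92 local [-19.8  22.3 139. ] xaxis [ 0.005  0.012 -1.   ] phi 1.2 gap 85.7 F [-0.2  0.7  0.1]
lean -0.69 off 0.94 -1.72 scale 1.016 cost -143.3 | mark 26.90 deg needle 2.48 | bar-lean resid 1.83
  blob r 21.4 dialdeg 110.08 area 55.4 mm2
  blob r 1.9 dialdeg 168.35 area 47.1 mm2
  blob r 19.6 dialdeg 39.58 area 34.6 mm2
  blob r 5.7 dialdeg 3.57 area 6.1 mm2
  blob r 14.8 dialdeg 1.27 area 7.0 mm2
  blob r 13.7 dialdeg -45.42 area 26.3 mm2
gauge_case [([332.4, 227.9], 0.64)]
knob_grip [([159.9, 226.1], 0.77)]
needle_tip [([160.3, 221.3], 0.6), ([350.0, 218.6], 0.49)]
mark_tip [([354.3, 229.3], 0.41)]
```

View pics/w4.png

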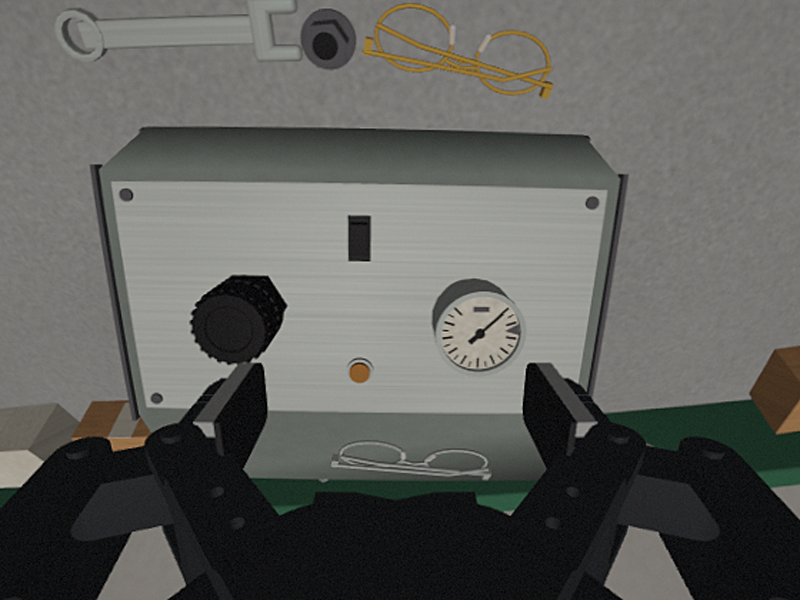

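Run:
```python
from c import *
c=calibration("wrist"); c["T"]=np.load("w4.npy"); im=cv2.imread("pics/w4raw.png"); g=cv2.cvtColor(im,cv2.COLOR_BGR2GRAY)
n=panelR(YAW).apply([0,0,1])
def loc(px,h=0):
    o,d=ray("wrist",px,c); t=((C+h*n-o)@n)/(d@n); return panelR(YAW).inv().apply(o+t*d-C)
S=[]
for a in((126,195),(592,203)):
    x,y=int(a[0]*.7),int(a[1]*.7); w=170.-g[y-9:y+10,x-9:x+10]; w=np.clip(w,0,None); yy,xx=np.mgrid[-9:10,-9:10]; S.append(loc((x+(w*xx).sum()/w.sum(),y+(w*yy).sum()/w.sum()))); print(S[-1].round(2))
d=S[1]-S[0]; print("screws yaw corr deg",np.degrees(np.arctan2(-d[0],d[1])))
# lower panel edge: vertical gradient along columns
E=[]
for x in range(95,410,15):
    col=cv2.GaussianBlur(g,(0,0),1.2)[115:150,x].astype(float); gr=np.diff(col); y=115.5+gr.argmax(); E.append(loc((x,y)))
E=np.array(E); k=np.polyfit(E[:,1],E[:,0],1); res=E[:,0]-np.polyval(k,E[:,1]); print("edge yaw corr deg",np.degrees(np.arctan(-k[0])),"res",res.std().round(2),E[:,0].mean().round(1))
print("gauge ctr",loc((480*.7,333*.7),45).round(1),"knob face",loc((229.5*.7,329*.7),44).round(1))
```

```text
[ -69.87 -143.44    0.  ]
[-70.24 143.04   0.  ]
screws yaw corr deg 0.07366041750238306
edge yaw corr deg 0.08729131970560727 res 0.22 -78.4
gauge ctr [-1.3 69.6 45. ] knob face [ -0.7 -69.   44. ]
```

```bash
python3 -c "
from c import *
where(); go([69,71.5,75],0)"
```

```text
clk 8.17 local [-19.3  24.6 138.4] xaxis [ 0.005  0.012 -1.   ] phi 1.0 gap 85.1 F [ 0.1 -0.3 -0.8]
 dcm [6.44 4.46 8.88] rot [ 1.   0.3 -0.7] |d|11.8 |w|1.2 rows>=2.8
```

```bash
python3 -m creep '[[0,1.5,3,1,0.3,-0.7,1],[0.4,1.5,3,0,0,0,1],[2,1.4,2.9,0,0,0,1],[2,0,0,0,0,0,1],[2,0,0,0,0,0,1],[0,0,0,0,0,0,1],[0,0,0,0,0,0,1]]'
python3 - <<'E'
from c import *
where(); c=calibration("wrist"); np.save("w5.npy",np.array(c["T"])); print("cam local",panelR(YAW).inv().apply(np.array(c["T"])[:3,3]-C).round(1))
im=np.mean([camera("wrist").astype(float) for _ in range(6)],axis=0).astype(np.uint8); cv2.imwrite("pics/w5raw.png",im); v=dial(im,c); mark(im,c,v)
r=rect(im,c,ctr=(v[1],70-v[0]),S=24,N=560)
cv2.imwrite("pics/r5.png",r)
E
```

```text
clock: 8.75
position: [642.3, -19.5, 204.5]
tool_rot: [0.094, 1.138, -0.139]
ft_force: [-0.9, -0.3, 0.6]
finger_gap: 85.8
clk 8.75 local [70.4 77.  67.9] xaxis [-0.006  0.002 -1.   ] phi -0.3 gap 85.8 F [-0.9 -0.3  0.6]
cam local [  0.   75.6 199.6]
lean -0.80 off 0.34 -0.89 scale 1.009 cost -117.5 | mark 27.25 deg needle -0.36 | bar-lean resid 4.26
  blob r 1.9 dialdeg -178.27 area 43.2 mm2
  blob r 18.8 dialdeg 35.84 area 29.4 mm2
  blob r 13.5 dialdeg -45.26 area 26.9 mm2
```

View pics/r5.png

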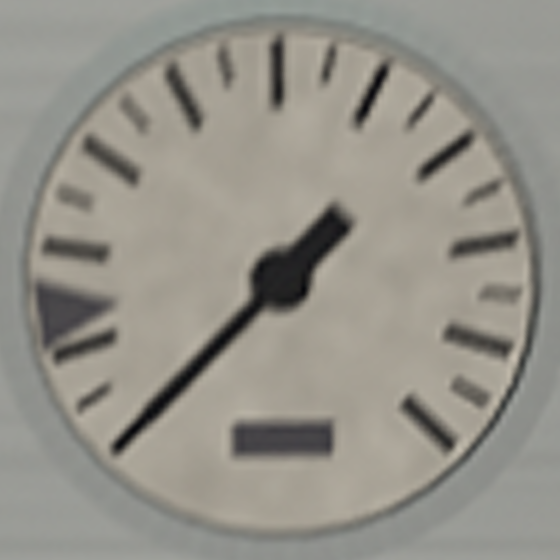

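```bash
python3 -m creep '[[-3.5,0,0,0,0,0,1],[0,-3.7,-1.8,0,0,0,1],[0,-3.7,-1.8,0,0,0,1],[0,-3.7,-1.8,0,0,0,1],[0,-3.5,-1.7,0,0,0,1],[0,0,0,-6,0,0,1],[0,0,0,-6,0,0,1],[0,0,0,-6,0,0,1],[0,0,0,-6,0,0,1],[0,0,0,-6,0,0,1],[0,0,0,0,0,0,1]]'
python3 -c "
from c import *
where(); go([-0.9,-69.7,25],30)"
```

```text
clock: 9.97
position: [539.8, -147.6, 216.6]
tool_rot: [-0.395, 1.118, 0.185]
ft_force: [-0.3, -0.6, 0.6]
finger_gap: 85.1
clk 9.97 local [  1.5 -65.3 113.4] xaxis [ 0.013  0.014 -1.   ] phi 31.5 gap 85.1 F [-0.3 -0.6  0.6]
 dcm [ 8.83 -0.3  -0.59] rot [ 1.5  1.  -0.3] |d|8.9 |w|1.8 rows>=2.1
```

```bash
python3 -m creep '[[1,-0.3,-0.4,1.3,1,-0.3,1],[2.5,0,0,0,0,0,1],[2.5,0,0,0,0,0,1],[2,0,0,0,0,0,1],[0,0,0,0,0,0,1]]'
python3 -c "
from c import *
where(); go([-0.9,-69.7,25],30)"
```

```text
clock: 10.38
position: [574.4, -158.1, 142.9]
tool_rot: [-0.362, 1.131, 0.148]
ft_force: [0.3, -0.2, -0.7]
finger_gap: 85.5
clk 10.38 local [  2.9 -70.3  31.5] xaxis [ 0.006 -0.    -1.   ] phi 28.9 gap 85.5 F [ 0.3 -0.2 -0.7]
 dcm [ 0.65  0.24 -0.3 ] rot [-1.1  0.3  0.2] |d|0.8 |w|1.2 rows>=0.2
```

```bash
python3 -m creep '[[0.6,0.2,-0.3,-1,0.3,0.2,1],[0,0,0,0,0,0,1],[0,0,0,0,0,0,-1],[0,0,0,0,0,0,-1],[0,0,0,0,0,0,-1],[0,0,0,0,0,0,-1],[0,0,0,0,0,0,-1],[0,0,0,0,0,0,-1]]' 35
python3 - <<'E'
from c import *
where(); c=calibration("wrist"); im=camera("wrist"); cv2.imwrite("pics/w6.png",im)
E
```

```text
clock: 11.05
position: [572.3, -157.4, 137.6]
tool_rot: [-0.371, 1.138, 0.157]
ft_force: [1.5, -0.1, -3.4]
finger_gap: 44.9
clk 11.05 local [ -1.4 -70.   27.6] xaxis [-0.001 -0.    -1.   ] phi 29.5 gap 44.9 F [ 1.5 -0.1 -3.4]
```

View pics/w6.png

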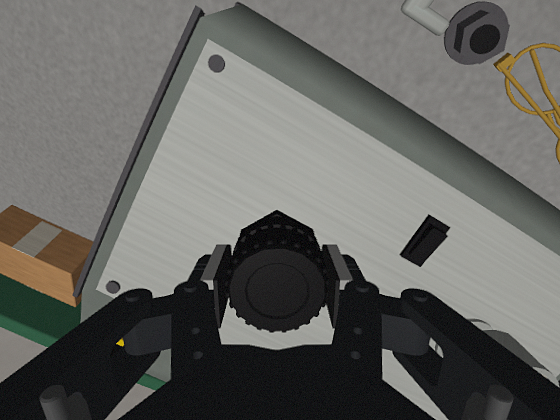

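```bash
python3 -m creep '[[-0.3,0,0,0,0,0,-1],[-0.3,0,0,0,0,0,-1],[0,0,0,0,0,0,-1]]'
python3 -c "
from c import *
where()"
```

```text
clock: 11.35
position: [569.6, -157.0, 143.5]
tool_rot: [-0.371, 1.138, 0.157]
ft_force: [-1.3, 0.5, -0.7]
finger_gap: 44.9
clk 11.35 local [ -1.4 -70.   34.1] xaxis [-0.001 -0.    -1.   ] phi 29.5 gap 44.9 F [-1.3  0.5 -0.7]
```

```bash
python3 -m creep '[[-0.2,0,0,0,0,0,-1],[-0.2,0,0,0,0,0,-1]]'
python3 -c "
from c import *
where()"
python3 -m creep '[[-0.2,0,0,0,0,0,-1],[0,0,0,0,0,0,-1]]'
python3 -c "
from c import *
where()"
```

```text
clock: 11.52
position: [568.3, -156.4, 145.2]
tool_rot: [-0.373, 1.139, 0.157]
ft_force: [33.9, -8.8, -53.1]
finger_gap: 44.6
clk 11.52 local [ -1.9 -69.7  36.1] xaxis [-0.002 -0.002 -1.   ] phi 29.6 gap 44.6 F [ 33.9  -8.8 -53.1]
clock: 11.68
position: [569.1, -156.4, 144.1]
tool_rot: [-0.376, 1.141, 0.155]
ft_force: [-1.0, -0.2, 2.7]
finger_gap: 44.8
clk 11.68 local [ -1.6 -69.5  34.9] xaxis [-0.003 -0.005 -1.   ] phi 29.7 gap 44.8 F [-1.  -0.2  2.7]
```

```bash
python3 -m creep '[[0,0,0,3,0,0,-1],[0,0,0,3,0,0,-1],[0,0,0,0,0,0,-1]]'
python3 - <<'E'
from c import *
where(); print(get_obs()["wrist_torque"])
# view needle from here?
c=calibration("wrist"); im=camera("wrist"); cv2.imwrite("pics/w7raw.png",im); print(proj("wrist",C+panelR(YAW).apply([[0,70,45],[0,-70,52]]),c).round())
p,r=pose(); print("tool x torque",r.inv().apply(get_obs()["wrist_torque"]).round(2))
E
```

```text
clock: 11.93
position: [569.3, -156.3, 143.7]
tool_rot: [-0.28, 1.145, 0.093]
ft_force: [1.0, -1.0, -2.2]
finger_gap: 44.4
clk 11.93 local [ -1.7 -69.4  34.5] xaxis [-0.004 -0.005 -1.   ] phi 23.5 gap 44.4 F [ 1.  -1.  -2.2]
[ 0.14335109  0.57163205 -0.00812928]
[[521. 376.]
 [276. 294.]]
tool x torque [0.04 0.49 0.25]
```

```bash
python3 -m creep '[[0,0,0,6,0,0,-1],[0,0,0,6,0,0,-1],[0,0,0,6,0,0,-1],[0,0,0,6,0,0,-1],[0,0,0,6,0,0,-1],[0,0,0,6,0,0,-1],[0,0,0,6,0,0,-1],[0,0,0,6,0,0,-1],[0,0,0,5,0,0,-1],[0,0,0,0,0,0,-1]]'
python3 - <<'E'
from c import *
where(); p,r=pose(); print("torque",r.inv().apply(get_obs()["wrist_torque"]).round(2))
c=calibration("wrist"); im=camera("wrist"); cv2.imwrite("pics/w8raw.png",im); print(proj("wrist",C+panelR(YAW).apply([[0,70,45],[0,-70,52]]),c).round())
v=dial(im,c); mark(im,c,v)
q=rect(im,c,S=24,N=420); cv2.imwrite("pics/w8.png",np.hstack([cv2.resize(im,(380,420)),q]))
E
```

```text
clock: 12.82
position: [569.4, -154.7, 144.6]
tool_rot: [0.563, 1.074, -0.443]
ft_force: [1.6, -1.6, -5.0]
finger_gap: 44.8
clk 12.82 local [ -1.4 -67.7  35.3] xaxis [-0.003 -0.003 -1.   ] phi -30.8 gap 44.8 F [ 1.6 -1.6 -5. ]
torque [-0.03  0.43 -0.31]
[[574. 123.]
 [276. 292.]]
lean -26.93 off 2.22 -1.80 scale 0.992 cost -96.4 | mark nan deg needle nan | bar-lean resid 29.34
  blob r 14.4 dialdeg 89.77 area 2186.7 mm2c.py:30: RuntimeWarning: invalid value encountered in scalar divide
  w=np.clip(f-np.percentile(f,50),0,None); pk=a[w.argmax()]; m=np.abs(a-pk)<7; mark=(a*w*m).sum()/(w*m).sum()
c.py:31: RuntimeWarning: invalid value encountered in scalar divide
  n=np.arange(-40,100,.25); h=sum(samp(v[2]-135+n,np.full(n.size,q),v) for q in(7,8,9,10,11)); i=h.argmin(); m=np.abs(n-n[i])<6; q=np.clip(np.median(h)-h,0,None)*m; needle=(n*q).sum()/q.sum()
```

View pics/w8.png

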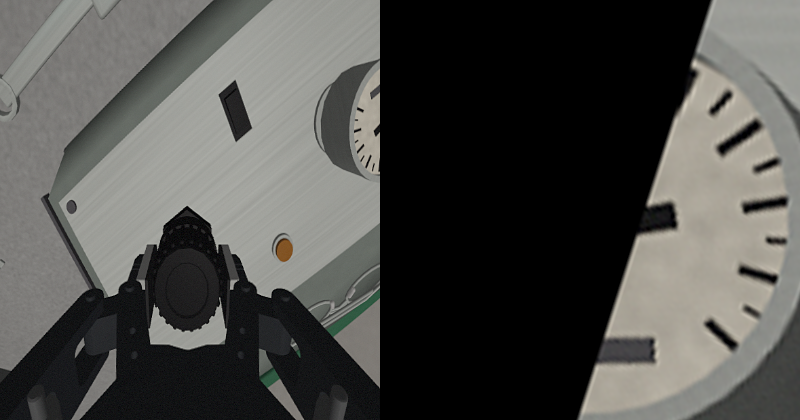

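```bash
python3 -m creep '[[0.3,0,0,0,0,0,-1],[0.3,0,0,0,0,0,-1],[0,0,0,0,0,0,-1]]'
python3 -c "
from c import *
where()"
python3 -m creep '[[0.2,0,0,0,0,0,-1],[0.1,0,0,0,0,0,-1]]'
python3 -c "
from c import *
where(); p,r=pose(); print('torque',r.inv().apply(get_obs()['wrist_torque']).round(2))"
```

```text
clock: 13.12
position: [571.9, -155.1, 139.2]
tool_rot: [0.552, 1.075, -0.435]
ft_force: [1.6, 0.5, -3.2]
finger_gap: 44.6
clk 13.12 local [ -1.4 -67.8  29.3] xaxis [-0.003 -0.002 -1.   ] phi -30.1 gap 44.6 F [ 1.6  0.5 -3.2]
clock: 13.28
position: [573.1, -155.4, 136.9]
tool_rot: [0.552, 1.075, -0.433]
ft_force: [-17.1, 4.7, 25.7]
finger_gap: 44.1
clk 13.28 local [ -1.3 -67.9  26.8] xaxis [-0.002 -0.001 -1.   ] phi -30.0 gap 44.1 F [-17.1   4.7  25.7]
torque [ 0.06  1.52 -0.33]
```

```bash
python3 -m creep '[[0.1,0,0,0,0,0,0.4],[0,0,0,0,0,0,1],[0,0,0,0,0,0,1],[0,0,0,0,0,0,1],[0,0,0,0,0,0,1],[0,0,0,0,0,0,1]]'
python3 -m creep '[[-2.5,0,0,0,0,0,1],[-2.5,0,0,0,0,0,1],[-1,0,0,0,0,0,-1],[0,0,0,6,0,0,-1],[0,0,0,0,0,0,-1],[0,0,0,0,0,0,-1],[0,0,0,0,0,0,-1]]'
python3 - <<'E'
from c import *
where(); go([-0.9,-69.7,70],-40)
c=calibration("wrist"); im=camera("wrist"); cv2.imwrite("pics/w9raw.png",im); print(proj("wrist",C+panelR(YAW).apply([[0,70,45],[0,-70,44]]),c).round())
E
```

```text
clock: 13.78
position: [575.0, -156.2, 136.8]
tool_rot: [0.55, 1.073, -0.431]
ft_force: [-0.0, 0.8, -0.1]
finger_gap: 85.6
clock: 14.37
position: [548.7, -152.2, 192.0]
tool_rot: [0.642, 1.057, -0.489]
ft_force: [-0.3, 0.2, 0.2]
finger_gap: 25.5
clk 14.37 local [ -0.2 -68.5  87.1] xaxis [-0.002 -0.001 -1.   ] phi -35.8 gap 25.5 F [-0.3  0.2  0.2]
 dcm [ 1.71 -0.13  0.02] rot [ 4.2 -0.1  0.1] |d|1.7 |w|4.2 rows>=0.6
[[483.  97.]
 [277. 236.]]
```

```bash
python3 -m creep '[[1.2,-0.1,0,0,0,0,-1],[1.2,0,0,0,0,0,-1],[0,0,0,0,0,0,-1],[0,0,0,0,0,0,-1]]'
python3 - <<'E'
from c import *
where(); c=calibration("wrist"); 
im=cv2.imread("pics/w9raw.png")
E
python3 -m creep '[[0.4,0,0,0,0,0,-1],[0.3,0,0,0,0,0,-1]]'
python3 -c "
from c import *
where()"
```

```text
clock: 14.75
position: [558.3, -154.6, 168.1]
tool_rot: [0.636, 1.06, -0.486]
ft_force: [-0.1, -0.5, -0.1]
finger_gap: -0.1
clk 14.75 local [ -1.4 -69.4  61.3] xaxis [-0.004 -0.001 -1.   ] phi -35.5 gap -0.1 F [-0.1 -0.5 -0.1]
clock: 14.92
position: [561.1, -155.6, 161.9]
tool_rot: [0.635, 1.06, -0.487]
ft_force: [-9.0, 1.9, 16.1]
finger_gap: -0.5
clk 14.92 local [ -1.4 -69.9  54.4] xaxis [-0.004 -0.001 -1.   ] phi -35.4 gap -0.5 F [-9.   1.9 16.1]
```

```bash
python3 -m creep '[[0.1,0,0,0,0,0,-1]]'
python3 -c "
from c import *
where()"
python3 -m creep '[[-2.5,0,0,0,0,0,-1],[-2.5,0,0,0,0,0,-1],[0,0,0,-6,0,0,-1],[0,0,0,-6,0,0,-1],[0,0,0,-6,0,0,-1],[0,0,0,-6,0,0,-1],[0,0,0,-6,0,0,-1],[0,0,0,-5.4,0,0,-1],[0,0,0,0,0,0,-1]]'
python3 -c "
from c import *
where(); go([69,71.5,75],0)"
```

```text
clock: 15.0
position: [561.5, -155.8, 161.7]
tool_rot: [0.637, 1.06, -0.486]
ft_force: [-20.0, 5.9, 33.6]
finger_gap: 0.4
clk 15.00 local [ -1.1 -70.1  54.1] xaxis [-0.003  0.    -1.   ] phi -35.5 gap 0.4 F [-20.    5.9  33.6]
clock: 15.75
position: [540.9, -151.0, 211.1]
tool_rot: [0.064, 1.133, -0.118]
ft_force: [0.0, -0.5, -0.0]
finger_gap: -0.3
clk 15.75 local [  0.7 -68.5 107.7] xaxis [ 0.     0.003 -1.   ] phi 1.7 gap -0.3 F [ 0.  -0.5 -0. ]
 dcm [ 3.32 13.79  7.23] rot [ 1.7  0.  -0.2] |d|15.9 |w|1.7 rows>=3.8
```

```bash
python3 -m creep '[[0,3.4,1.8,1.7,0,0,-1],[0,3.4,1.8,0,0,0,-1],[0,3.4,1.8,0,0,0,-1],[0,3.4,1.8,0,0,0,-1],[1.6,0,0,0,0,0,-1],[1.6,0,0,0,0,0,-1],[0,0,0,0,0,0,-1],[0,0,0,0,0,0,-1]]'
python3 - <<'E'
from c import *
where(); c=calibration("wrist"); print("cam local",panelR(YAW).inv().apply(np.array(c["T"])[:3,3]-C).round(1))
im=np.mean([camera("wrist").astype(float) for _ in range(6)],axis=0).astype(np.uint8); cv2.imwrite("pics/w10raw.png",im); v=dial(im,c); mark(im,c,v)
r=rect(im,c,ctr=(v[1],70-v[0]),S=24,N=560)
cv2.imwrite("pics/r10.png",np.hstack([r,cv2.resize(im,(240,560))]))
cv2.imwrite("pics/r10.png",np.hstack([r,np.vstack([cv2.resize(im,(240,180)),np.zeros((380,240,3),np.uint8)])]))
E
```

```text
clock: 16.42
position: [644.5, -24.2, 215.4]
tool_rot: [0.116, 1.125, -0.151]
ft_force: [-0.6, -0.6, -0.2]
finger_gap: 0.2
clk 16.42 local [77.7 72.7 76.5] xaxis [ 0.005  0.004 -1.   ] phi -1.7 gap 0.2 F [-0.6 -0.6 -0.2]
cam local [  5.8  72.7 207.3]
lean -0.86 off -0.12 -0.71 scale 1.012 cost -123.2 | mark 27.81 deg needle 35.37 | bar-lean resid -0.40
  blob r 1.9 dialdeg -141.84 area 42.3 mm2
  blob r 18.5 dialdeg 37.31 area 26.0 mm2
  blob r 13.6 dialdeg -45.35 area 24.5 mm2
```

View pics/r10.png

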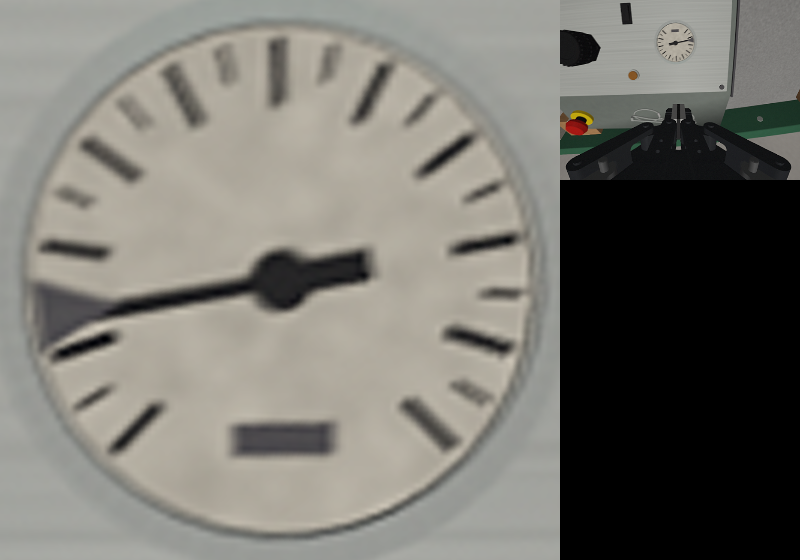

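```bash
python3 -c "
from station import *
print(close_job(),get_obs()['clock'])"
```

```text
the job is handed in; nothing more can be done
the job is handed in; nothing more can be done
```

The gauge is upright and the regulator is set and pushed back in. I handed the job in at about 17 s of the 56 s allowed.

1. **Gauge:** I screwed it clockwise about 50° in one grip, from a measured lean of -50.4°. After release it read -0.7° to -0.9°, just short of upright on purpose. The panel edge and screws confirmed that angle reference to within 0.1°.
2. **Knob:** I pulled it out to its stop and turned it about 60° clockwise. I pushed it back in, and while going in it settled by itself at 60°. I then pressed on its top with shut fingers. It stood solid at up to about 40 N, at the height expected when fully in (54.1 mm against 55 mm expected).
3. **Last look from above:** the needle reads about 35.4–36° and the set mark about 37.5°, so the needle points at the triangle to within about 2°. The knob's 10° locking steps move the needle 6°, and the next step up would have missed by about 4.5°.

**Disagreements and high readings:**
- Oblique views put the mark at 39–40°. I trusted the view from above, because the slanted ones shift anything raised off the dial.
- At the end of the pull the wrist force briefly reached about 64 N against the stop, under the 120 N limit.
- The final press on the knob top came to about 40 N, applied with the fingertips. The 40 N limit is for the arm and gripper body.

The moves stayed clear of the things lying around, and the robot was touching nothing at hand-in. I did not measure those things again afterwards.

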